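Load the block tote onto the sloping rack

TASK

Two containers wait at the foot of the sloping two-lane rack on the histology bench: push the deep tote of blocks up its ramp until its back edge has dropped behind the steel lip at the top, and leave it lying there in the trough. Keep it sliding on the rack rather than lifting or tipping it over, and leave the shallow slide tray where it waits.

Things in the scene. Friction and masses are not known exactly. Their poses are not given: they have to be found in the camera images.
- tote: Deep white open tote with a row of wax blocks fixed in it: 90 mm long, 70 wide, 50 high, about 0.4 kg. It stands on the bare table in one of the two lanes, in front of the ramp. Origin: centre of its underside; x along its length, up the lane (within 4 degrees), y across, z up. It slides when pushed with 2 to 6 N and tips onto the trough as its middle passes the lip.
- tote_heel (a point): Middle of the tote's back bottom edge, 45 mm behind its origin (-x); push on the back wall above it. It starts 100 to 130 mm in front of the ramp's toe and drops once it is past the lip. Level guides, 12 mm high and 84 mm apart, line each lane from 155 mm before the toe up to the ramp.
- tray: Shallow white tray with two glass slides, 90 mm long, 70 wide, only 24 high, waiting in the other lane; not to be moved. Origin: centre of its underside, axes as for the tote.
- ramp: Fixed grey two-lane ramp, 13 degrees. Origin: its toe, at table level, midway between lanes; x up the slope, y left, z square to it. Lane centres y = +44, -44 mm; 84 wide between 12 mm high guides. Surface z = 0 from x = 0 to 100, ending in the lip (a flush steel strip); behind it a 10 mm step down to the trough, equally steep, x = 100 to 210, z = -10, with an end wall 30 mm high.

How it is judged:
By the outcome, as a careful person would: the job done as asked, in the order asked, and still so for the second after the job is handed in, with the robot touching nothing.
It also fails if it takes over 38 s, if anything falls off the work surface, if the arm or the gripper's body presses on something with over 40 N, if the wrist force passes 120 N, or if a joint passes its speed limit or range.

ROBOT

A 7-joint arm with a two-finger parallel gripper is mounted at the origin on the work surface. World frame = base frame: x ahead of the robot, y to its left, z up, the work surface at z = 0. Lengths are in m, angles in rad, forces in N, time in s.
With the tool pointing down it reaches from about 0.425 to 0.875 m from the base axis. Payload 9.9 kg.
Tool frame: the origin (TCP) lies at the centre of the arm's flange, where the gripper is bolted on; the fingertips stand 173 mm ahead of it and the grasp point (between the pads) lies 155 mm ahead of it (arm.grasp_offset is the distance from the TCP to the grasp point, in m); z points along the fingers, y is the direction in which the jaws open and shut (so a half turn about z gives the same grasp; the last joint's range is limited). The gripper opens to 85 mm and grips with 20 to 120 N. Pads are 22 mm wide; open, the fingers measure 114 mm over their backs; the gripper's body (76 mm by 85 mm) begins 54 mm behind the grasp point. The pads swing forward as they close: fully open they stand 13 mm farther back than shut.
Start: joints at [1.134, 0.576, 0.025, 1.437, -0.015, 1.129, -0.057], TCP at [0.233, -0.633, 0.405] pointing down, gripper open.
Joint ranges: [-2.76, 2.76], [-0.34, 2.15], [-1.52, 1.57], [0.19, 2.46], [-1.09, 4.23], [0.17, 1.99], [-2.82, 2.82]. Speed limits (rad/s): [2.22, 2.22, 3.01, 3.01, 3.14, 3.14, 3.14].

INTERFACE

Orientations are given as a unit quaternion [x, y, z, w].
In Python, from bench import arm, viewer, finder gives the robot as it stands.
- The arm moves only by the tool jog_arm, never from a script. Its argument "steps" is a list of rows, each a list of 7 numbers: the turn, a rotation vector about the tool's x, y, z in degrees, then the shift along the tool's x, y, z in m, then the finger opening in m, from 0 to 0.0854. In form: [[rx, ry, rz, dx, dy, dz, grip], ...]. A call has exactly 5 rows; each row shifts and turns the commanded pose from where the row before left it, along the tool's axes as they then stand; what a row does not reach is not made up. A row lasts 1/12 s, in which the tool goes at most 41.7 mm and 7.16 degrees, less where a joint would pass 70% of its speed; a pose out of reach is approached as far as the arm can. A call with a gripper value outside its range is refused whole. The fingers move at their own pace and stop on an object; "force" is the grip in N (left out, the last holds). Time passes only in rows, so rows that do not move let the fingers close, or fill a call up. It gives the time, the measured TCP pose, the force and the opening at its end, in the units of the state.
- arm.get_obs(): the state, without advancing time (a new reading comes with each control period).
- viewer.grab_frame(name): name is "scene" or "top"; returns a dict with "image" (384x512x3 uint8, red, green, blue), "z_map" (384x512 float32, m along the optical axis (not along the pixel's ray), 0 where there is no reading), "K" (3x3 intrinsics, pixels), "k1" (the pictures are not rectified: a ray, as slopes to the right and down, at radius r is drawn at 1 + k1 r^2 times it, then the intrinsics apply), "R" (3x3) and "t" (3): a world point X has camera coordinates R X + t. Camera axes: x right, y down, z forward; pixel columns grow to the right and rows downward; lengths in m; the calibration is good to about 2 mm. A picture is of the moment at which its call begins.
- arm.sign_off(): hands the job in, once; it reports no verdict.
Trained networks look in a picture, given as the dict that the camera call returned (one of the last four; its "shot" number tells which), for a name from the list of things; names that differ only in an ending like _2 or _b are one class to them, and where a whole thing is asked for, a point or a joint stands for the part that bears it (a point fixed in the world has none). Each returns a list of dicts, best first, with "confidence" (0 to 1); they miss things now and then, are a little off and sometimes report something else, mostly with a low value. They report only what shows in the picture. A call takes as long as a camera call.
- finder.look_for(label, picture): "extent" ([left, top, width, height] in pixels, round what is visible of it).
The state is a dict: "time": time; "q": joint angles; "qd": joint speeds; "joint_efforts": joint torques, N m; "eef_pos": TCP position; "ee_rot": TCP orientation; "ft_force": force on the tool from outside, world axes, zero at the start; "moment": the same for the moment, N m; "width": finger opening in m.
Only numpy, scipy, OpenCV 4.12 (cv2) and the standard library are available. Lean on these libraries where they do the work, as an engineer would, in place of code of your own. Each camera call takes 0.05 s, during which the arm holds its last target. There are 200 camera calls.

## Working session

There is one attempt and no reset: what is moved stays moved. The work goes in short steps, Python scripts to look and compute and a tool call to move; the robot and the scene stay as the last step left them, time stands still between calls to the robot, and variables do not carry over. Pictures are saved under pics/ and viewed, about 8 in all and at most 12, crops included, and the job is handed in when it is done.

Besides the shell and the picture viewer there is one more tool, called after "Emit:" as name(argument=value, ...) on one line, values as JSON. jog_arm: Moves the arm, as the interface text tells. Its arguments: {"type":"object","properties":{"steps":{"type":"array","items":{"type":"array","items":{"type":"number"}}},"force":{"type":"number"}},"required":["steps"]}

```bash
mkdir -p pics; ls; cat > h.py <<'E'
import numpy as np, cv2
from bench import arm, viewer, finder
def unproj(f,u,v,z=None):
    K=f['K'];D=np.array([f['k1'],0,0,0,0.])
    uv=np.stack([np.ravel(u),np.ravel(v)],1).astype(float)
    n=cv2.undistortPoints(uv[:,None],K,D)[:,0]
    if z is None: z=f['z_map'][np.ravel(v).astype(int),np.ravel(u).astype(int)]
    c=np.c_[n,np.ones(len(n))]*np.ravel(z)[:,None]
    return (c-f['t'])@f['R']
def cloud(f):
    v,u=np.mgrid[0:384,0:512]
    return unproj(f,u,v).reshape(384,512,3)
def save(f,n): cv2.imwrite('pics/'+n,f['image'][...,::-1])
E
python3 - <<'E'
from h import *
for n in('scene','top'):
    f=viewer.grab_frame(n); save(f,n+'1.png'); np.savez('/tmp/'+n,**f)
    for l in('tote','tray','ramp'):
        print(n,l,finder.look_for(l,f)[:3])
    print(f['K'],f['k1'],-f['R'].T@f['t'])
o=arm.get_obs();print(o)
E
```

```text
pics
scene tote [{'extent': [174.9, 194.9, 63.5, 55.8], 'confidence': 0.86}]
scene tray [{'extent': [163.9, 188.9, 51.3, 34.2], 'confidence': 0.82}]
scene ramp [{'extent': [223.1, 144.7, 125.7, 93.0], 'confidence': 0.9}]
[[355.09466861   0.         254.26168087]
 [  0.         355.09466861 197.13502537]
 [  0.           0.           1.        ]] 0.028824835905680662 [ 1.07795229 -0.24320878  0.44944502]
top tote [{'extent': [294.4, 151.3, 77.9, 59.4], 'confidence': 0.67}]
top tray [{'extent': [302.3, 220.6, 73.6, 55.1], 'confidence': 0.8}]
top ramp [{'extent': [124.8, 157.6, 159.1, 140.4], 'confidence': 0.61}]
[[471.60894303   0.         260.68109152]
 [  0.         471.60894303 190.48685538]
 [  0.           0.           1.        ]] -0.18456261173426533 [ 0.5097616  -0.07258927  0.67028771]
{'time': 0.4, 'q': array([ 1.13420949,  0.57579713,  0.02489265,  1.4371897 , -0.01498398,
        1.12897766, -0.05649836]), 'qd': array([ 0.00042161, -0.0026394 ,  0.00020245, -0.00034421,  0.00024076,
       -0.00010307,  0.00037412]), 'joint_efforts': array([-2.65795607e-03, -7.64669824e+01,  2.24546067e+00, -2.85927933e+01,
        1.52029056e-02,  5.21813548e-03,  3.52537131e-05]), 'eef_pos': array([ 0.2332248 , -0.63342041,  0.40459162]), 'ee_rot': array([ 9.84481955e-01,  1.75485815e-01, -2.60832875e-05, -8.98359950e-05]), 'ft_force': array([ 1.08858855, -0.14575194,  0.01173674]), 'moment': array([ 0.00703397, -0.00969842, -0.05247476]), 'width': 0.0852994945821028}
```

View pics/top1.png

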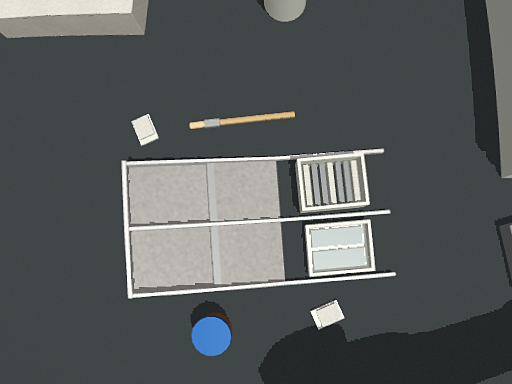

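View pics/scene1.png

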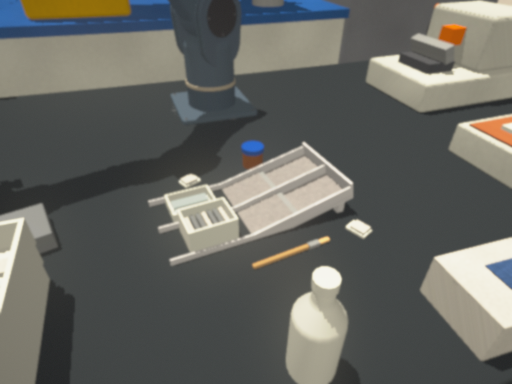

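The top view shows the tote (blocks) in the upper lane, centred near pixel (333,182), and the tray below it at (340,248). The ramp rises to the left, with the lip at about column 212. The scene view agrees.

```bash
python3 - <<'E'
from h import *
f=dict(np.load('/tmp/top.npz'));P=cloud(f)
print('R',f['R'].round(3))
for n,(u,v) in dict(toe_up=(278,190),toe_low=(284,250),lipL=(212,192),trough=(170,195),trough2=(170,255),ramp=(250,190),ramp2=(250,255),wall=(126,200),table=(450,200),table2=(290,190),g_c=(340,217),g_u=(378,151),g_ue=(383,151),g_l=(390,273),g_cend=(388,212)).items(): print(n,P[v,u].round(4))
# tilted ramp plane
def plane(u0,u1,v0,v1):
    q=P[v0:v1,u0:u1].reshape(-1,3); c=q.mean(0); n=np.linalg.svd(q-c)[2][2]; n*=np.sign(n[2]); return c,n
for r in((225,270,170,208),(230,275,232,275),(140,195,172,212),(140,195,235,280)):
    c,n=plane(*r);print(c.round(4),n.round(4),np.degrees(np.arccos(n[2])),np.degrees(np.arctan2(-n[1],-n[0])))
# tops
for nm,(u0,u1,v0,v1),zl in(('tote',(285,385,140,215),(.042,.06)),('tray',(290,390,216,290),(.019,.03))):
    q=P[v0:v1,u0:u1].reshape(-1,3); q=q[(q[:,2]>zl[0])&(q[:,2]<zl[1])]
    r=cv2.minAreaRect((q[:,:2]*1000).astype(np.float32)); print(nm,len(q),r,np.median(q[:,2]), cv2.boxPoints(r).round(1).tolist())
E
```

```text
R [[ 0.018 -1.    -0.018]
 [-0.994 -0.015 -0.112]
 [ 0.112  0.02  -0.994]]
toe_up [ 0.5865 -0.0838 -0.0007]
toe_low [ 5.011e-01 -9.350e-02 -1.000e-04]
lipL [0.5797 0.0082 0.0213]
trough [0.5742 0.0665 0.025 ]
trough2 [0.4912 0.0639 0.0237]
ramp [ 0.5849 -0.044   0.0076]
ramp2 [ 0.4935 -0.0459  0.0102]
wall [0.5626 0.1166 0.0655]
table [ 5.756e-01 -3.362e-01  1.000e-04]
table2 [ 5.866e-01 -1.009e-01  5.000e-04]
g_c [ 0.5492 -0.1731 -0.0023]
g_u [ 0.6434 -0.2261  0.0119]
g_ue [ 6.460e-01 -2.363e-01  2.000e-04]
g_l [ 0.4705 -0.2429  0.0092]
g_cend [ 0.5563 -0.2398  0.0104]
[ 0.5866 -0.04    0.0112] [ 0.9878 -0.0048  0.1559] 81.03239883913469 179.7191105475081
[ 0.4964 -0.0488  0.0124] [-0.9997  0.0131  0.0206] 88.82103346479221 -0.7494985859665081
[0.5788 0.0702 0.0278] [0.9914 0.0103 0.1303] 82.51367483387065 -179.40238686156457
[0.4886 0.0668 0.0296] [-0.9994 -0.0134  0.0325] 88.14016153318123 0.7660757201792673
tote 841 ((594.1045532226562, -155.70648193359375), (70.89305877685547, 90.37210083007812), 6.3422040939331055) 0.04939956054714711 [[553.9000244140625, -114.69999694824219], [563.9000244140625, -204.5], [634.2999877929688, -196.6999969482422], [624.2999877929688, -106.9000015258789]]
tray 711 ((505.5099792480469, -169.545654296875), (70.10820770263672, 90.92769622802734), 5.385796070098877) 0.023477864824561444 [[466.29998779296875, -127.5999984741211], [474.8999938964844, -218.10000610351562], [544.7000122070312, -211.5], [536.0999755859375, -121.0]]
```

```bash
python3 - <<'E'
from h import *
f=dict(np.load('/tmp/top.npz'));P=cloud(f);ok=f['z_map']>0.1
def plane(u0,u1,v0,v1):
    q=P[v0:v1,u0:u1][ok[v0:v1,u0:u1]]
    for _ in range(4):
        A=np.c_[q[:,:2],np.ones(len(q))];s=np.linalg.lstsq(A,q[:,2],rcond=None)[0];r=q[:,2]-A@s;q=q[abs(r)<.003]
    return s
for r in((222,272,172,208),(228,275,234,275),(140,200,174,212),(140,200,238,280)):
    s=plane(*r);g=np.hypot(*s[:2]);print(s.round(4),'slope',np.degrees(np.arctan(g)),'yaw',np.degrees(np.arctan2(s[1],s[0])))
# level guides: bright pixels on table ahead of the toe, z~12mm, via ray-plane at z=.012
g=cv2.cvtColor(f['image'],cv2.COLOR_RGB2GRAY)
C=-f['R'].T@f['t']
def onplane(u,v,z):
    a=unproj(f,u,v,np.ones(len(u)))-C
    return C+a*((z-C[2])/a[:,2])[:,None]
for nm,(u0,u1,a,b) in dict(up=(300,378,145,160),mid=(300,386,208,222),low=(300,390,272,283)).items():
    us=[];vs=[]
    for u in range(u0,u1,2):
        col=g[a:b,u].astype(float);w=np.clip(col-140,0,None)
        k=np.argmax(col); 
        if nm=='up': # guide is the uppermost bright
            br=np.where(col>150)[0]
            if len(br)==0: continue
            k=br[0]+1
        us.append(u);vs.append(a+k)
    X=onplane(np.array(us),np.array(vs),.012)
    l=cv2.fitLine((X[:,:2]*1000).astype(np.float32),cv2.DIST_HUBER,0,.01,.01).ravel();l[:2]*=np.sign(l[1])
    x=l[2]+l[0]/l[1]*(-160-l[3]);print(nm,l.round(3),'yaw',np.degrees(np.arctan2(l[1],l[0])),'x at y=-160:',x)
for u,v in((383,151),(389,212),(395,274)): print('end',onplane(np.array([u]),np.array([v]),.012).round(4))
for u,v in((278,164),(280,218),(285,278),(278,190),(284,250)): print('toe',onplane(np.array([u]),np.array([v]),0).round(4))
for u,v in((215,170),(216,215),(219,230),(220,280)): print('lip',onplane(np.array([u]),np.array([v]),.0215).round(4))
E
```

```text
[-0.0201  0.2308  0.0307] slope 13.041494987284446 yaw 94.98276972048231
[-0.0198  0.2277  0.0302] slope 12.874664839426043 yaw 94.9597950400375
[-0.0215  0.2316  0.0212] slope 13.095441575144767 yaw 95.31299049271209
[-0.0187  0.2288  0.0199] slope 12.928625840026774 yaw 94.66853557712894
up [-8.80000e-02  9.96000e-01  6.38929e+02 -1.67498e+02] yaw 95.03716 x at y=-160: 638.26855
mid [-8.80000e-02  9.96000e-01  5.51977e+02 -1.73910e+02] yaw 95.03942 x at y=-160: 550.75
low [ 1.00000e-02  1.00000e+00  4.68260e+02 -1.84479e+02] yaw 89.40911 x at y=-160: 468.51218
end [[ 0.6436 -0.2334  0.012 ]]
end [[ 0.5562 -0.2408  0.012 ]]
end [[ 0.4692 -0.2494  0.012 ]]
toe [[ 0.6241 -0.0832  0.    ]]
toe [[ 0.5464 -0.0871  0.    ]]
toe [[ 0.4617 -0.0955  0.    ]]
toe [[ 0.5864 -0.0837  0.    ]]
toe [[ 0.5011 -0.0934  0.    ]]
lip [[0.6107 0.0049 0.0215]]
lip [[0.5478 0.0017 0.0215]]
lip [[ 0.5272 -0.003   0.0215]]
lip [[ 0.4587 -0.0059  0.0215]]
```

```bash
cat >> h.py <<'E'
from scipy.spatial.transform import Rotation as Ro
D=np.array([-.0872,.9962,0]);N=np.array([-.9962,-.0872,0]);T0=np.array([.5868,-.0824,0]) # tote lane toe
def lane(s,l=0,z=0): return T0+s*D+l*N+[0,0,z]
def plan(p1,yrow,rows,q=None,p=None):
    """straight rows to p1, tool y turned towards world angle yrow, tool down"""
    o=arm.get_obs();p=o['eef_pos'];R=Ro.from_quat(o['ee_rot'])
    Y=np.array([np.cos(yrow),np.sin(yrow),0]);Z=np.array([0,0,-1.]);G=Ro.from_matrix(np.c_[np.cross(Y,Z),Y,Z])
    rv=(R.inv()*G).as_rotvec()/rows
    for i in range(rows):
        print(np.r_[np.degrees(rv).round(2),R.inv().apply((p1-p)/rows).round(4)].tolist());R=R*Ro.from_rotvec(rv)
E
python3 - <<'E'
from h import *
for n in('top','scene'):
    f=dict(np.load(f'/tmp/{n}.npz'));P=cloud(f);ok=f['z_map']>0.1
    q=P[ok];m=(q[:,0]>.1)&(q[:,0]<.9)&(q[:,1]<-.25)&(q[:,1]>-.9)&(q[:,2]>.02);q=q[m]
    h,xe,ye=np.histogram2d(q[:,0],q[:,1],bins=(8,8),range=((.1,.9),(-.9,-.25)))
    for i in range(8):
        print(f'x{xe[i]:.1f}',[round(float(q[(q[:,0]>=xe[i])&(q[:,0]<xe[i+1])&(q[:,1]>=ye[j])&(q[:,1]<ye[j+1])][:,2].max()),2) if h[i,j]>3 else 0 for j in range(8)])
print('y bins',ye.round(2))
plan(lane(-.175,0,.36),np.radians(5),15)
E
```

```text
x0.1 [0, 0, 0, 0, 0, 0, 0, 0]
x0.2 [0, 0, 0, 0, 0, 0, 0, 0]
x0.3 [0, 0, 0, 0, 0, 0, 0, 0]
x0.4 [0, 0, 0, 0, 0, 0, 0, 0]
x0.5 [0, 0, 0, 0, 0, 0.04, 0.03, 0]
x0.6 [0, 0, 0, 0, 0, 0.05, 0.05, 0]
x0.7 [0, 0, 0, 0, 0, 0.08, 0.08, 0]
x0.8 [0, 0, 0, 0, 0, 0.08, 0.1, 0]
x0.1 [0, 0, 0, 0, 0, 0, 0, 0]
x0.2 [0, 0, 0, 0, 0, 0, 0, 0]
x0.3 [0, 0, 0, 0, 0, 0, 0, 0]
x0.4 [0, 0, 0, 0, 0.03, 0.04, 0, 0]
x0.5 [0, 0, 0, 0, 0, 0.04, 0, 0]
x0.6 [0, 0, 0, 0, 0, 0.14, 0.14, 0]
x0.7 [0, 0, 0, 0, 0, 0.14, 0.14, 0]
x0.8 [0, 0, 0, 0, 0, 0.08, 0.13, 0]
y bins [-0.9  -0.82 -0.74 -0.66 -0.57 -0.49 -0.41 -0.33 -0.25]
[-0.0, -0.0, -4.99, 0.0318, -0.0151, 0.003]
[-0.0, -0.0, -4.99, 0.0329, -0.0123, 0.003]
[-0.0, -0.0, -4.99, 0.0339, -0.0093, 0.003]
[-0.0, -0.0, -4.99, 0.0346, -0.0064, 0.003]
[-0.0, -0.0, -4.99, 0.035, -0.0033, 0.003]
[-0.0, -0.0, -4.99, 0.0351, -0.0003, 0.003]
[-0.0, -0.0, -4.99, 0.035, 0.0028, 0.003]
[-0.0, -0.0, -4.99, 0.0347, 0.0058, 0.003]
[-0.0, -0.0, -4.99, 0.034, 0.0088, 0.003]
[-0.0, -0.0, -4.99, 0.0331, 0.0117, 0.003]
[-0.0, -0.0, -4.99, 0.032, 0.0146, 0.003]
[-0.0, -0.0, -4.99, 0.0306, 0.0173, 0.003]
[-0.0, -0.0, -4.99, 0.029, 0.0199, 0.003]
[-0.0, -0.0, -4.99, 0.0271, 0.0223, 0.003]
[-0.0, -0.0, -4.99, 0.0251, 0.0246, 0.003]
```

Emit:
jog_arm(steps=[[0, 0, -5, 0.032, -0.015, 0.003, 0.03], [0, 0, -5, 0.033, -0.012, 0.003, 0.03], [0, 0, -5, 0.034, -0.009, 0.003, 0.03], [0, 0, -5, 0.035, -0.006, 0.003, 0.03], [0, 0, -5, 0.035, -0.003, 0.003, 0.03]])

```text
time: 0.82
eef_pos: [0.3586, -0.5072, 0.3898]
ee_rot: [0.922, 0.386, 0.0, 0.0]
ft_force: [0.4, -0.0, -0.0]
width: 0.0301
```

Emit:
jog_arm(steps=[[0, 0, -5, 0.035, 0, 0.003, 0.03], [0, 0, -5, 0.035, 0.003, 0.003, 0.03], [0, 0, -5, 0.035, 0.006, 0.003, 0.03], [0, 0, -5, 0.034, 0.009, 0.003, 0.03], [0, 0, -5, 0.033, 0.012, 0.003, 0.03]])

```text
time: 1.23
eef_pos: [0.4823, -0.3821, 0.3748]
ee_rot: [0.817, 0.577, 0.0, 0.0]
ft_force: [0.7, -1.3, 0.1]
width: 0.0302
```

Emit:
jog_arm(steps=[[0, 0, -5, 0.032, 0.015, 0.003, 0.03], [0, 0, -5, 0.031, 0.017, 0.003, 0.03], [0, 0, -5, 0.029, 0.02, 0.003, 0.03], [0, 0, -5, 0.027, 0.022, 0.003, 0.03], [0, 0, -5, 0.025, 0.025, 0.003, 0.03]])

```text
time: 1.65
eef_pos: [0.6052, -0.2562, 0.3597]
ee_rot: [0.673, 0.74, -0.0, 0.0]
ft_force: [0.4, -0.3, -0.4]
width: 0.0303
```

Emit:
jog_arm(steps=[[0, 0, 0, 0, 0, 0, 0.03], [0, 0, 0, 0, 0, 0, 0.03], [0, 0, 0, 0, 0, 0, 0.03], [0, 0, 0, 0, 0, 0, 0.03], [0, 0, 0, 0, 0, 0, 0.03]])

```text
time: 2.07
eef_pos: [0.6035, -0.2589, 0.3599]
ee_rot: [0.675, 0.738, -0.0, 0.0]
ft_force: [0.1, -0.4, 1.1]
width: 0.0299
```

Emit:
jog_arm(steps=[[0, 0, 0, 0, 0, 0.036, 0.03], [0, 0, 0, 0, 0, 0.036, 0.03], [0, 0, 0, 0, 0, 0.036, 0.03], [0, 0, 0, 0, 0, 0.034, 0.03], [0, 0, 0, 0, 0, 0.03, 0.03]])

```text
time: 2.48
eef_pos: [0.6032, -0.2586, 0.1859]
ee_rot: [0.675, 0.738, -0.0, -0.0]
ft_force: [0.7, -0.2, -0.3]
width: 0.0297
```

```bash
python3 - <<'E'
from h import *
o=arm.get_obs();print(o['eef_pos'],o['ft_force'])
f=viewer.grab_frame('scene');save(f,'s2.png')
c=f['image'][120:290,120:370,::-1];cv2.imwrite('pics/s2c.png',cv2.resize(c,None,fx=3,fy=3,interpolation=cv2.INTER_CUBIC))
E
```

```text
[ 0.60322498 -0.2585791   0.18594287] [ 0.66481293 -0.18770201 -0.34691071]
```

View pics/s2c.png

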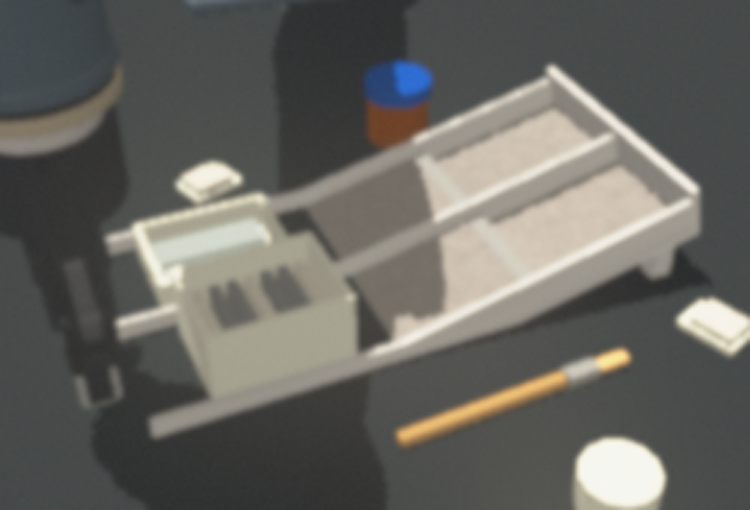

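Fingers are behind the tote (crop pixel ~(100,400)), centred in the lane and clear of the guides. Starting the push.

Emit:
jog_arm(steps=[[0, 0, 0, 0.008, 0, 0, 0.03], [0, 0, 0, 0.008, 0, 0, 0.03], [0, 0, 0, 0.008, 0, 0, 0.03], [0, 0, 0, 0.007, 0, 0, 0.03], [0, 0, 0, 0.006, 0, 0, 0.03]])

```text
time: 2.95
eef_pos: [0.6015, -0.2192, 0.1898]
ee_rot: [0.674, 0.739, 0.001, 0.001]
ft_force: [-0.7, -0.1, -0.1]
width: 0.0296
```

Emit:
jog_arm(steps=[[0, 0, 0, 0.005, 0, 0, 0.03], [0, 0, 0, 0.005, 0, 0, 0.03], [0, 0, 0, 0.005, 0, 0, 0.03], [0, 0, 0, 0.006, 0, 0, 0.03], [0, 0, 0, 0.006, 0, 0, 0.03]])

```text
time: 3.37
eef_pos: [0.5986, -0.1941, 0.1881]
ee_rot: [0.675, 0.738, -0.0, 0.001]
ft_force: [0.5, -4.6, 3.1]
width: 0.0302
```

Emit:
jog_arm(steps=[[0, 0, 0, 0.006, 0, 0, 0.03], [0, 0, 0, 0.006, 0, 0, 0.03], [0, 0, 0, 0.006, 0, 0, 0.03], [0, 0, 0, 0.006, 0, 0, 0.03], [0, 0, 0, 0.006, 0, 0, 0.03]])

```text
time: 3.78
eef_pos: [0.5956, -0.1637, 0.1877]
ee_rot: [0.674, 0.738, -0.0, 0.0]
ft_force: [0.9, -5.6, 2.4]
width: 0.0302
```

```bash
cat >> h.py <<'E'
def st(nm,crop=True):
    o=arm.get_obs();p=o['eef_pos']-T0;print('s %.4f l %.4f z %.4f'%(p@D,p@N,p[2]),o['ft_force'].round(1))
    f=viewer.grab_frame('scene')
    c=f['image'][120:290,120:370,::-1];cv2.imwrite('pics/'+nm,cv2.resize(c,None,fx=3,fy=3,interpolation=cv2.INTER_CUBIC))
    for k in('tote','tray'): print(k,finder.look_for(k,f)[:1])
    return f
E
python3 -c "
from h import *
st('s3.png')"
```

```text
s -0.0818 l -0.0017 z 0.1877 [ 0.9 -5.6  2.4]
tote [{'extent': [212.2, 185.8, 48.7, 58.8], 'confidence': 0.69}]
tray [{'extent': [166.9, 194.3, 28.5, 26.6], 'confidence': 0.76}]
```

View pics/s3.png

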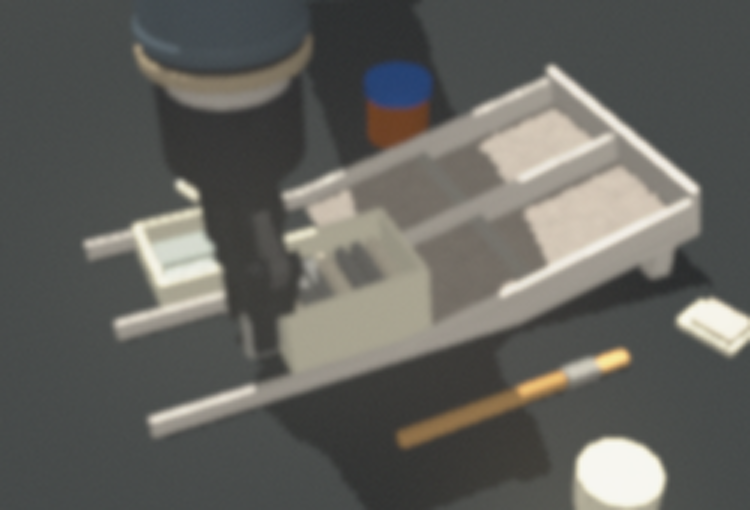

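Emit:
jog_arm(steps=[[0, 1.5, 0, 0.0015, 0, 0.0002, 0.03], [0, 1.5, 0, 0.0015, 0, 0.0003, 0.03], [0, 1.5, 0, 0.0015, 0, 0.0005, 0.03], [0, 1.5, 0, 0.0015, 0, 0.0006, 0.03], [0, 1.5, 0, 0.0015, 0, 0.0008, 0.03]])

```text
time: 4.35
eef_pos: [0.5949, -0.1564, 0.1854]
ee_rot: [0.673, 0.737, 0.045, -0.05]
ft_force: [-0.1, -1.7, -1.7]
width: 0.0302
```

Emit:
jog_arm(steps=[[0, 1.5, 0, 0.0015, 0, 0.0009, 0.03], [0, 1.5, 0, 0.0015, 0, 0.001, 0.03], [0, 1.5, 0, 0.0015, 0, 0.0011, 0.03], [0, 1.5, 0, 0.0015, 0, 0.0012, 0.03], [0, 1.5, 0, 0.0015, 0, 0.0013, 0.03]])

```text
time: 4.77
eef_pos: [0.5943, -0.1476, 0.1815]
ee_rot: [0.668, 0.732, 0.089, -0.097]
ft_force: [-0.0, -2.3, -1.4]
width: 0.0297
```

```bash
cat >> h.py <<'E'
def tip():
    o=arm.get_obs();R=Ro.from_quat(o['ee_rot']).as_matrix();p=o['eef_pos']+.171*R[:,2]-T0
    s,z=p@D,p[2];a=np.radians(13)
    print('tip s %.4f l %.4f z %.4f | ramp x %.4f h %.4f | tilt %.1f'%(s,p@N,z,s*np.cos(a)+z*np.sin(a),z*np.cos(a)-s*np.sin(a),np.degrees(np.arcsin(R[:,2]@D))))
E
python3 -c "
from h import *
st('s4.png');tip()"
```

```text
s -0.0656 l -0.0018 z 0.1815 [-0.  -2.3 -1.4]
tote [{'extent': [235.0, 175.8, 57.3, 57.1], 'confidence': 0.6}]
tray [{'extent': [165.9, 188.6, 55.4, 35.3], 'confidence': 0.84}]
tip s -0.0211 l -0.0016 z 0.0164 | ramp x -0.0169 h 0.0207 | tilt 15.1
```

View pics/s4.png

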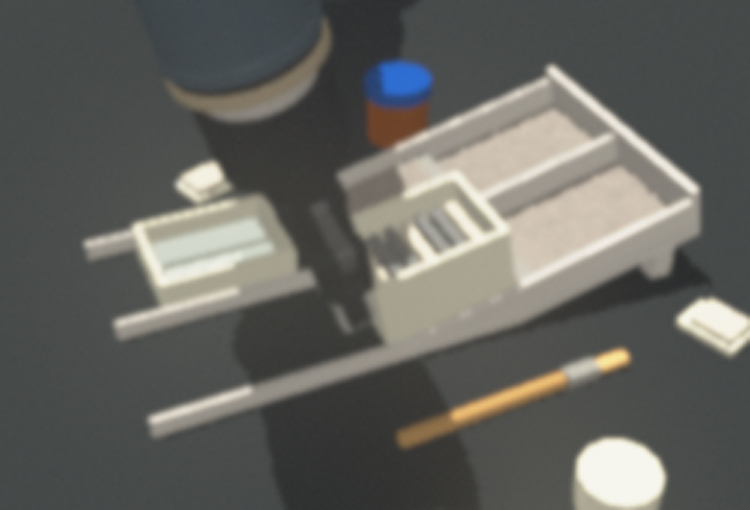

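Emit:
jog_arm(steps=[[0, 0, 0, 0.006, 0, 0.0006, 0.03], [0, 0, 0, 0.006, 0, 0.0006, 0.03], [0, 0, 0, 0.006, 0, 0.0006, 0.03], [0, 0, 0, 0.006, 0, 0.0006, 0.03], [0, 0, 0, 0.006, 0, 0.0006, 0.03]])

```text
time: 5.33
eef_pos: [0.592, -0.1182, 0.1873]
ee_rot: [0.669, 0.732, 0.088, -0.095]
ft_force: [0.9, -6.7, 3.7]
width: 0.03
```

Emit:
jog_arm(steps=[[0, 0, 0, 0.006, 0, 0.0006, 0.03], [0, 0, 0, 0.006, 0, 0.0006, 0.03], [0, 0, 0, 0.006, 0, 0.0006, 0.03], [0, 0, 0, 0.006, 0, 0.0006, 0.03], [0, 0, 0, 0.006, 0, 0.0006, 0.03]])

```text
time: 5.75
eef_pos: [0.5893, -0.0887, 0.1923]
ee_rot: [0.669, 0.732, 0.088, -0.095]
ft_force: [0.6, -6.2, 3.4]
width: 0.0301
```

```bash
python3 -c "
from h import *
st('s5.png');tip()"
```

```text
s -0.0064 l -0.0020 z 0.1923 [ 0.6 -6.2  3.4]
tote [{'extent': [268.7, 164.6, 50.7, 56.8], 'confidence': 0.93}]
tray [{'extent': [164.9, 189.0, 55.4, 31.8], 'confidence': 0.72}]
tip s 0.0392 l -0.0017 z 0.0269 | ramp x 0.0442 h 0.0174 | tilt 15.0
```

View pics/s5.png

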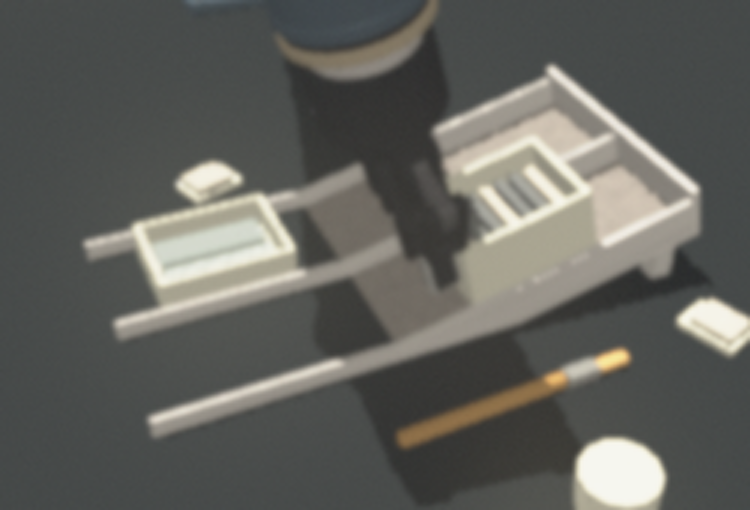

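The tote is square in its lane at about crop (525,220), middle near the lip, and the tray is unmoved. I'll continue slowly over the lip.

Emit:
jog_arm(steps=[[0, 0, 0, 0.004, 0, 0.0003, 0.03], [0, 0, 0, 0.004, 0, 0.0003, 0.03], [0, 0, 0, 0.004, 0, 0.0003, 0.03], [0, 0, 0, 0.004, 0, 0.0003, 0.03], [0, 0, 0, 0.004, 0, 0.0003, 0.03]])

```text
time: 6.32
eef_pos: [0.5873, -0.0698, 0.1954]
ee_rot: [0.669, 0.732, 0.088, -0.095]
ft_force: [1.1, -6.6, 3.6]
width: 0.0301
```

Emit:
jog_arm(steps=[[0, 0, 0, 0.004, 0, 0.0003, 0.03], [0, 0, 0, 0.004, 0, 0.0003, 0.03], [0, 0, 0, 0.004, 0, 0.0003, 0.03], [0, 0, 0, 0.004, 0, 0.0003, 0.03], [0, 0, 0, 0.004, 0, 0.0003, 0.03]])

```text
time: 6.73
eef_pos: [0.5851, -0.0487, 0.1987]
ee_rot: [0.668, 0.732, 0.088, -0.097]
ft_force: [0.1, -1.7, -0.8]
width: 0.03
```

```bash
python3 -c "
from h import *
st('s6.png');tip()"
```

```text
s 0.0337 l -0.0013 z 0.1987 [ 0.1 -1.7 -0.8]
tote [{'extent': [290.5, 159.2, 48.8, 52.9], 'confidence': 0.87}]
tray [{'extent': [164.1, 186.2, 56.6, 34.3], 'confidence': 0.71}]
tip s 0.0783 l -0.0013 z 0.0339 | ramp x 0.0839 h 0.0154 | tilt 15.0
```

View pics/s6.png

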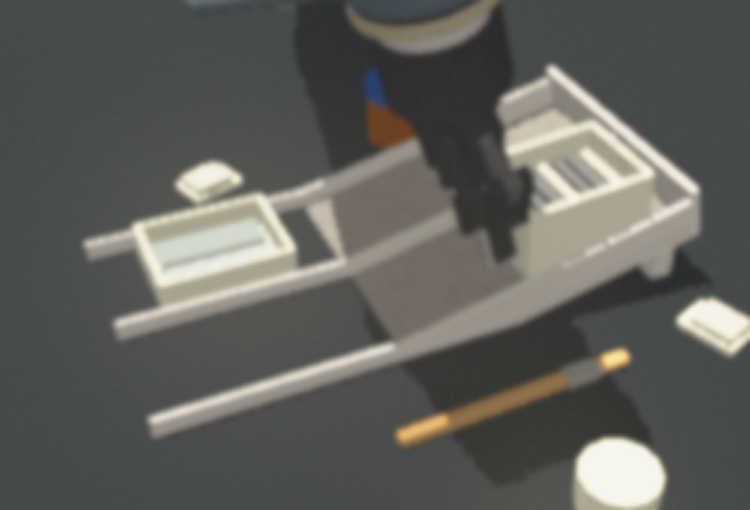

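Force dropped, so it is at or just past the lip. I'll push about 8 mm more; it has roughly 20 mm of slack.

Emit:
jog_arm(steps=[[0, 0, 0, 0.003, 0, 0.0001, 0.03], [0, 0, 0, 0.003, 0, 0.0001, 0.03], [0, 0, 0, 0.002, 0, 0.0001, 0.03], [0, 0, 0, 0.001, 0, 0, 0.03], [0, 0, 0, 0, 0, 0, 0.03]])

```text
time: 7.3
eef_pos: [0.5845, -0.0403, 0.201]
ee_rot: [0.668, 0.732, 0.088, -0.096]
ft_force: [0.5, -0.9, -1.7]
width: 0.03
```

```bash
cat >>h.py <<'E'
def topz(f):
    P=cloud(f);q=P[f['z_map']>.1]-T0; a=np.radians(13)
    s,l=q@D,q@N; X=s*np.cos(a)+q[:,2]*np.sin(a);H=q[:,2]*np.cos(a)-s*np.sin(a)
    m=(abs(l)<40e-3)&(X>.05)&(X<.205)&(H>.025)&(H<.07)
    for x in np.arange(.08,.21,.01):
        k=m&(abs(X-x)<.005); print(round(x,3),k.sum(),np.percentile(H[k],[50,90,98]).round(4) if k.sum()>5 else '')
E
python3 -c "
from h import *
f=st('s7.png');tip();topz(f);topz(viewer.grab_frame('top'))"
```

```text
s 0.0421 l -0.0014 z 0.2010 [ 0.5 -0.9 -1.7]
tote [{'extent': [294.9, 157.6, 46.9, 50.4], 'confidence': 0.87}]
tray [{'extent': [163.6, 186.5, 55.4, 34.7], 'confidence': 0.93}]
tip s 0.0859 l -0.0012 z 0.0357 | ramp x 0.0918 h 0.0154 | tilt 15.0
0.08 143 [0.0469 0.065  0.0683]
0.09 51 [0.0334 0.0403 0.043 ]
0.1 36 [0.0319 0.037  0.0413]
0.11 58 [0.0371 0.0466 0.0479]
0.12 57 [0.0374 0.046  0.047 ]
0.13 75 [0.0349 0.0448 0.0456]
0.14 104 [0.0347 0.044  0.0451]
0.15 138 [0.0292 0.0429 0.0444]
0.16 131 [0.0286 0.0415 0.0429]
0.17 121 [0.0283 0.0405 0.0416]
0.18 77 [0.034  0.04   0.0405]
0.19 173 [0.0346 0.039  0.0396]
0.2 7 [0.0372 0.0375 0.0376]
0.08 0 
0.09 22 [0.0687 0.0694 0.0697]
0.1 68 [0.0637 0.0686 0.0692]
0.11 130 [0.0455 0.0477 0.0491]
0.12 273 [0.0316 0.0456 0.047 ]
0.13 271 [0.0308 0.0453 0.0465]
0.14 278 [0.03   0.0445 0.0457]
0.15 308 [0.0289 0.0432 0.0448]
0.16 311 [0.028  0.0424 0.0441]
0.17 296 [0.0271 0.0416 0.043 ]
0.18 235 [0.0266 0.0413 0.0426]
0.19 297 [0.0395 0.0411 0.0421]
0.2 0
```

View pics/s7.png

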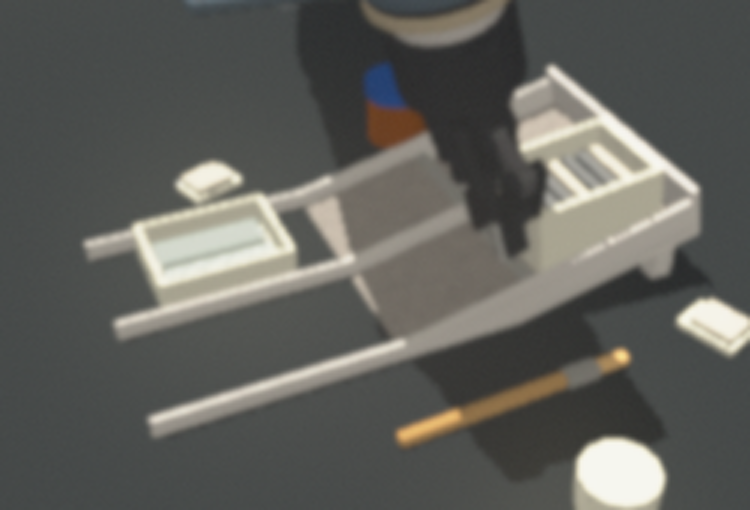

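Both depth views show the tote top running from h≈48 mm at the back to 40 at the front. So the heel is not fully down yet, with about 12 mm of slack left. A little more push.

Emit:
jog_arm(steps=[[0, 0, 0, 0.002, 0, 0.0001, 0.03], [0, 0, 0, 0.002, 0, 0.0001, 0.03], [0, 0, 0, 0.002, 0, 0.0001, 0.03], [0, 0, 0, 0, 0, 0, 0.03], [0, 0, 0, 0, 0, 0, 0.03]])

```text
time: 7.92
eef_pos: [0.584, -0.0344, 0.2022]
ee_rot: [0.668, 0.732, 0.088, -0.096]
ft_force: [1.1, -1.5, -2.0]
width: 0.0302
```

```bash
python3 -c "
from h import *
f=viewer.grab_frame('top');tip();topz(f);print(arm.get_obs()['ft_force'])"
```

```text
tip s 0.0921 l -0.0012 z 0.0370 | ramp x 0.0981 h 0.0153 | tilt 15.0
0.08 0 
0.09 0 
0.1 47 [0.067  0.0694 0.0698]
0.11 91 [0.0445 0.0662 0.0684]
0.12 183 [0.0297 0.0441 0.0457]
0.13 299 [0.0291 0.0438 0.0449]
0.14 267 [0.0285 0.0432 0.0444]
0.15 268 [0.0281 0.0427 0.0441]
0.16 263 [0.0275 0.0421 0.0434]
0.17 249 [0.0271 0.0417 0.0426]
0.18 264 [0.0266 0.0411 0.0423]
0.19 214 [0.0266 0.0401 0.0415]
0.2 252 [0.0397 0.0412 0.0418]
[ 0.06659206 -0.73221126 -1.27834466]
```

It is nearly level and hanging on finger friction, with tip x=98 mm and heel ≈110. Retracting should let it drop.

Emit:
jog_arm(steps=[[0, 0, 0, -0.004, 0, -0.0002, 0.03], [0, 0, 0, -0.006, 0, -0.0004, 0.03], [0, 0, 0, -0.01, 0, -0.001, 0.03], [0, 0, 0, -0.012, 0, -0.002, 0.03], [0, 0, 0, -0.012, 0, -0.005, 0.03]])

```text
time: 8.38
eef_pos: [0.588, -0.0808, 0.1986]
ee_rot: [0.669, 0.732, 0.088, -0.097]
ft_force: [-0.2, 0.5, -0.3]
width: 0.0299
```

```bash
python3 -c "
from h import *
f=viewer.grab_frame('top');tip();topz(f)
st('s8.png')"
```

```text
tip s 0.0418 l -0.0013 z 0.0335 | ramp x 0.0483 h 0.0233 | tilt 14.9
0.08 0 
0.09 0 
0.1 0 
0.11 233 [0.0394 0.0409 0.042 ]
0.12 167 [0.0263 0.0404 0.0411]
0.13 196 [0.0264 0.0403 0.0418]
0.14 172 [0.0264 0.0402 0.0416]
0.15 154 [0.0268 0.0405 0.0412]
0.16 159 [0.0265 0.0409 0.0415]
0.17 180 [0.0263 0.0403 0.0416]
0.18 168 [0.0263 0.0405 0.0416]
0.19 220 [0.0376 0.0407 0.0415]
0.2 118 [0.0401 0.0414 0.0421]
s -0.0021 l -0.0013 z 0.1988 [ 0.4 -3.8 -0.8]
tote [{'extent': [284.5, 155.8, 60.2, 54.1], 'confidence': 0.7}]
tray [{'extent': [165.6, 188.2, 54.2, 35.5], 'confidence': 0.59}]
```

View pics/s8.png

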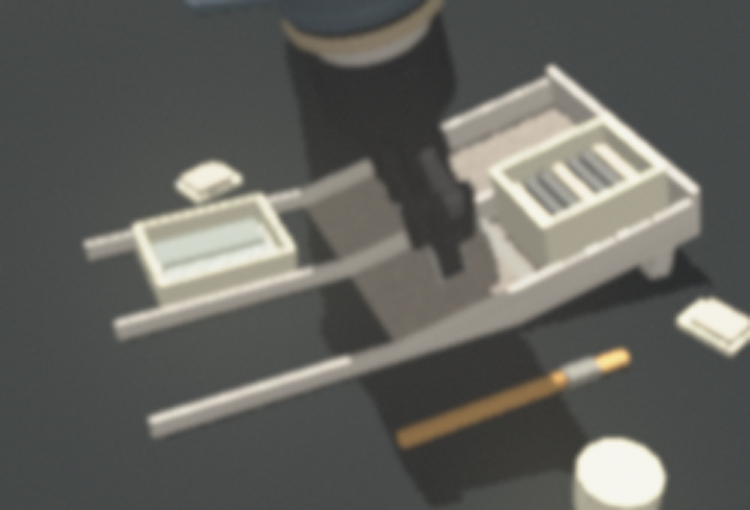

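The tote now lies flat in the trough: its top is at h = 40 mm along its whole length, i.e. the floor at -10. Lifting clear.

Emit:
jog_arm(steps=[[0, 0, 0, -0.005, 0, -0.02, 0.03], [0, 0, 0, -0.005, 0, -0.03, 0.03], [0, 0, 0, -0.005, 0, -0.03, 0.03], [0, 0, 0, -0.005, 0, -0.03, 0.03], [0, 0, 0, 0, 0, -0.02, 0.03]])

```text
time: 9.0
eef_pos: [0.5932, -0.133, 0.322]
ee_rot: [0.669, 0.732, 0.088, -0.095]
ft_force: [0.6, 0.1, 0.0]
width: 0.0302
```

Emit:
jog_arm(steps=[[0, 0, 0, 0, 0, 0, 0.03], [0, 0, 0, 0, 0, 0, 0.03], [0, 0, 0, 0, 0, 0, 0.03], [0, 0, 0, 0, 0, 0, 0.03], [0, 0, 0, 0, 0, 0, 0.03]])

```text
time: 9.42
eef_pos: [0.5926, -0.1313, 0.3184]
ee_rot: [0.668, 0.732, 0.088, -0.097]
ft_force: [0.1, 0.2, -0.2]
width: 0.0302
```

```bash
python3 -c "
from h import *
f=viewer.grab_frame('top');topz(f)
P=cloud(f);q=P[f['z_map']>.1];q=q[(q[:,0]>.46)&(q[:,0]<.55)&(q[:,1]<-.12)&(q[:,1]>-.225)&(q[:,2]>.019)&(q[:,2]<.03)]
print('tray',len(q),cv2.minAreaRect((q[:,:2]*1000).astype(np.float32)))
arm.sign_off()"
```

```text
0.08 0 
0.09 0 
0.1 0 
0.11 233 [0.0396 0.041  0.0418]
0.12 172 [0.0263 0.0401 0.0414]
0.13 192 [0.0264 0.0404 0.0419]
0.14 199 [0.0261 0.0398 0.041 ]
0.15 182 [0.0263 0.0404 0.0412]
0.16 163 [0.0264 0.0401 0.0415]
0.17 153 [0.0267 0.0402 0.0411]
0.18 169 [0.0265 0.0404 0.0413]
0.19 220 [0.037  0.0411 0.0419]
0.2 120 [0.04   0.0412 0.0421]
tray 624 ((505.6179504394531, -169.45272827148438), (69.92374420166016, 90.72053527832031), 5.374991416931152)
the job is handed in; nothing more can be done
```

The tote is up its ramp and lying in the trough with its back edge behind the steel lip. I handed the job in at about 9.5 s of the 38 s allowed.

I pushed it with two slightly opened fingertips low on its back wall. From the toe of the ramp on, the tool was tilted to match the slope, so the tote slid rather than tipped. The largest force readings I saw were about 8 N.

**Tote:** in the last depth check its top is level with the trough, about 40 mm above the ramp surface all along. That puts its underside on the trough floor, 10 mm below the lip. It showed nothing behind about 105 mm up the slope, so its back edge is past the lip at 100 mm.

**Tray:** it measures within about 0.2 mm of where it started.

**Robot:** the arm was lifted clear, touching nothing, before hand-in.

The back edge did not settle on the first push past the lip. Two checks with the fingers still on it showed it slightly raised. After 6 mm more push it was nearly level, and it dropped flat once the fingers drew back.

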